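# Build a clutch pack on the lever press and hold it under the checking load

### The job

Build the clutch pack on the bench press: put the brown lined clutch disc over the hub first, flat on the pedestal, then the plain thin steel disc with the six small holes flat on top of it. Then take the black ball knob, swing the press lever down until the lever is level and its red pointer stands on the green mark, and finish while still holding it there, so that the sprung shoe keeps the pack under load for measuring (the lever springs back up if let go). Leave the other things on the bench where they are.

Things in the scene. Friction and masses are not known exactly. Their poses are not given: they have to be found in the camera images.
- lined_disc_centre (a point): Lined clutch disc: flat ring, 58 mm outside, 24 mm bore, 8 mm thick, dark core with twelve brown friction pads on both faces. Lies flat on the bench; either face may go up. Point: its centre, half-way up (4 mm above its underside).
- steel_disc_centre (a point): Plain steel clutch disc: bright flat ring, 58 mm outside, 24 mm bore, 8 mm thick, with six small dark holes. Lies flat on the bench; either face may go up. Point: its centre, half-way up (4 mm above its underside).
- hub_seat (a point): Centre of the flat top of the press's round steel pedestal (48 mm across), 40 mm above the bench, where the first disc seats; axes as the press. The hub, an upright steel post 20 mm across with a bevelled top, stands on this point and rises 26 mm above it; the discs slide over it with 2 mm of room all round.
- press: Dark green bench lever press, bolted down, elsewhere in each run. Origin: on the bench under the hub; z up, x parallel to the lever's hinge axis, +y towards the hinge. Base plate 18 mm high, reaching 45 mm to either side in x and from y = -52 to +172 mm. On the clevis's -x side a white quadrant scale has a green mark at its top and red beyond; the lever's red pointer stands straight up on the green when level.
- press_hinge (a point): Middle of the lever's hinge pin, 60 mm above the bench, 120 mm from the hub along the press's +y. The hinge axis is the press's x; axes as the press.
- knob_centre (a point): Centre of the black ball knob, 32 mm across, at the lever's end, on a rod 13 mm thick. It circles the hinge at 245 mm: lever upright (rest), it is 300 mm above the bench and 170 mm from the hub along the press's +y; lever level, it is 110 mm above the bench and 120 mm from the hub along -y.
- press_lever (a joint): Turn of the press lever: 0 upright (its rest), growing as it is pulled down over the hub, 1.571 level with the pointer on green (green: 1.50 to 1.64), hard stop at 1.70. A return spring always lifts it, with 3 to 4 N at the knob; from about 1.45 the shoe also presses on the complete pack, and some 10 N are needed at the knob to keep it level.
- press_shoe: Steel cup-shaped shoe, 46 mm across, hollow so that it clears the hub; it swivels under a spring-loaded stem in the lever, 120 mm from the hinge, and comes down on the top disc. Its spring gives about 12 N on a complete pack with the lever level. Origin: its swivel, 18 mm above its pressing face.
- ball_knob: The black ball knob as a solid; it can revolve on the lever's rod; origin at its centre.
- steel_disc: The plain steel disc as a solid; origin at the centre of its underside.
- ring_gauge_centre (a point): Bystander: plain bright steel ring gauge, 66 mm across, 14 mm thick, 28 mm bore, lying flat; thicker than the clutch discs and not one of them. Point: its centre, half-way up.
- flux_tin_centre (a point): Bystander: round yellow tin with a grey lid, 66 mm across, 47 mm high. Point: its centre, half-way up.
- gauge_block_centre (a point): Bystander: ground steel block, 50 x 75 x 25 mm. Point: its centre, half-way up; y runs along it.
- soapstone_centre (a point): Bystander: grey marking stick, 12 x 75 x 8 mm. Point: its centre, half-way up; y runs along it.
There are look-alikes about, which are no part of the job. What is shaped like the steel_disc but turquoise is not meant.

How it is judged (in metres and radians):
On the way, in this order (a step that is already met when the one before it is completed fails the run):
1. the lined disc lies flat on the pedestal, round the hub (horizontal distance between lined_disc_centre and hub_seat below 0.004 m and z of lined_disc_centre in the frame of hub_seat between 0.001 and 0.007 m), for 0.2 s.
2. the steel disc lies flat on the lined disc, round the hub, and both are let go (all of step 1 and horizontal distance between steel_disc_centre and hub_seat below 0.004 m and z of steel_disc_centre in the frame of hub_seat between 0.009 and 0.015 m and contact force between the fingers and steel_disc below 0.3 N), for 0.2 s.
At the end, for the whole second after the job is handed in: The robot still holds the ball knob (over 2 N) with the lever level (joint 1.50 to 1.64); the shoe presses the steel disc with over 6 N; lined disc on the pedestal, steel disc on it, each within 4 mm of the hub's axis and 3 mm of its seated height (all of step 1 and value of joint press_lever between 1.5 and 1.64 rad and contact force between press_shoe and steel_disc above 6 N and contact force between any of the fingers, the arm and ball_knob above 2 N and horizontal distance between steel_disc_centre and hub_seat below 0.004 m and z of steel_disc_centre in the frame of hub_seat between 0.009 and 0.015 m); the arm keeps its last pose, push and grip.
It fails at once if a bystander is pushed more than 30 mm (distance of any of ring_gauge_centre, flux_tin_centre, gauge_block_centre, soapstone_centre from where it was at the start of the episode above 0.03 m).
It also fails if it takes over 70 s, if anything falls off the work surface, if the arm or the gripper's body presses on something with over 40 N, if the wrist force passes 120 N, or if a joint passes its speed limit or range.

### The arm

A 6-joint arm with a two-finger parallel gripper is mounted at the origin on a cart in front of the work surface, level with it; the furniture and walls round the work are solid. World frame = base frame: x ahead of the robot, y to its left, z up, the work surface at z = 0. Lengths are in m, angles in degrees, forces in N, time in s.
With the tool pointing down it reaches from about 0.4 to 0.825 m from the base axis. Payload 7 kg.
Tool frame: the origin (TCP) lies at the very end of the fingers, on their centre line; the grasp point (between the pads) lies 19 mm behind it; z points along the fingers, y is the line along which they close (so a half turn about z gives the same grasp; the last joint's range is limited). The gripper opens to 88 mm and grips with 3 to 60 N. Pads are 19 mm wide; open, the fingers measure 130 mm over their backs; the gripper's body (78 mm by 193 mm) begins 47 mm behind the grasp point.
Start: joints at [83.027, 20.546, 0.682, 0, -70.136, -16.507], TCP at [0.269, 0.619, 0.227] pointing down, gripper open.
Joint ranges: [-176.03, 176.03], [-82.01, 121.73], [-58.28, 71.71], [-173.87, 95.51], [-174.79, -0.11], [-173.66, 173.66]. Speed limits (degrees/s): [136.94, 136.94, 172.46, 180, 180, 180].

### API

Orientations are given as [roll, pitch, yaw] about the fixed x, y, z axes, in that order (R = Rz(yaw) Ry(pitch) Rx(roll)).
In Python, from plant import get_state, capture, close_job, regions_of gives the robot as it stands.
- The arm moves only by the tool jog_arm, never from a script. Its argument "moves" is a list of rows, each a list of 3 entries, a list of its own where there are three numbers: the shift along the tool's x, y, z in cm, then the turn about the tool's z in degrees, then the finger opening in cm, from 0 to 8.76. A call has 1 to 12 rows; each row shifts and turns the commanded pose from where the row before left it, along the tool's axes as they then stand; what a row does not reach is not made up. A row lasts 1/8 s, in which the tool goes at most 62.5 mm and 10.7 degrees, less where a joint would pass 70% of its speed; a pose out of reach is approached as far as the arm can. A call is refused whole if a number of a shift passes 6.25 or a number of a turn 10.7, either way. A call with a gripper value outside its range is refused whole. The fingers move at their own pace and stop on an object; "newtons" is the grip in N (left out, the last holds). Time passes only in rows, so rows that do not move let the fingers close. It gives the time, the measured TCP pose, the force, the opening and the grip force at its end, in the units of the state.
- get_state(): the state, without advancing time (a new reading comes with each control period).
- capture(name): name is "side" or "top"; returns a dict with "pixels" (400x640x3 uint8, blue, green, red), "mtx" (3x3 intrinsics, pixels), "k1" (the pictures are not rectified: a ray, as slopes to the right and down, at radius r is drawn at 1 + k1 r^2 times it, then the intrinsics apply), "world_from_camera" (4x4, takes a point from camera to world coordinates). Camera axes: x right, y down, z forward; pixel columns grow to the right and rows downward; lengths in m; the calibration is good to about 2 mm. A picture is of the moment at which its call begins. There is no depth.
- close_job(): hands the job in; it is judged then, once.
Trained networks look in a picture, given as the dict that the camera call returned (one of the last four; its "shot" number tells which), for a name from the list of things; names that differ only in an ending like _2 or _b are one class to them, and where a whole thing is asked for, a point or a joint stands for the part that bears it (a point fixed in the world has none). Each returns a list of dicts, best first, with "confidence" (0 to 1); they miss things now and then, are a little off and sometimes report something else, mostly with a low value. They report only what shows in the picture. A call takes as long as a camera call. They do not tell look-alikes from the thing itself.
- regions_of(picture, thing): "pixels" (400x640 bool, what is visible of it) and "pixel" ([column, row] in pixels, amid what is visible of it).
The state is a dict: "time_s": time; "joints": joint angles; "qd": joint speeds; "joint_torque": joint torques, N m; "tcp_pos": TCP position; "eef_rot": TCP orientation; "contact_force": force on the tool from outside, world axes, zero at the start; "moment": the same for the moment, N m; "gripper_width": finger opening in m; "gripper_force": force on a finger pad.
Only numpy, scipy, OpenCV 4.12 (cv2) and the standard library are available. Lean on these libraries where they do the work, as an engineer would, in place of code of your own. Each camera call takes 0.05 s, during which the arm holds its last target. There are 200 camera calls.

## Working session

There is one attempt and no reset: what is moved stays moved. The work goes in short steps, Python scripts to look and compute and a tool call to move; the robot and the scene stay as the last step left them, time stands still between calls to the robot, and variables do not carry over. Pictures are saved under pics/ and viewed, at most 10 in all, crops included, and the job is handed in when it is done.

Besides the shell and the picture viewer there is one more tool, called after "Emit:" as name(argument=value, ...) on one line, values as JSON. jog_arm: Moves the arm, as the interface text tells. Its arguments: {"type":"object","properties":{"moves":{"type":"array"},"newtons":{"type":"number"}},"required":["moves"]}

```bash
ls; mkdir -p pics; cat > h.py <<'E'
import numpy as np, cv2
from plant import get_state, capture, close_job, regions_of
def ray(p,px):
    m=p["mtx"];u=np.array([(px[0]-m[0,2])/m[0,0],(px[1]-m[1,2])/m[1,1]]);s=u.copy()
    for _ in range(30): s=u/(1+p["k1"]*(s@s))
    T=p["world_from_camera"];d=T[:3,:3]@np.array([s[0],s[1],1]);return T[:3,3],d/np.linalg.norm(d)
def atz(p,px,z):
    o,d=ray(p,px);return o+d*(z-o[2])/d[2]
def tri(rs):
    A=np.zeros((3,3));b=np.zeros(3)
    for o,d in rs:
        M=np.eye(3)-np.outer(d,d);A+=M;b+=M@o
    x=np.linalg.solve(A,b);return x,[np.linalg.norm(np.cross(x-o,d)) for o,d in rs]
def proj(p,X):
    T=p["world_from_camera"];c=T[:3,:3].T@(np.array(X)-T[:3,3]);s=c[:2]/c[2];s=s*(1+p["k1"]*(s@s))
    return np.array([s[0]*p["mtx"][0,0]+p["mtx"][0,2],s[1]*p["mtx"][1,1]+p["mtx"][1,2]])
E
python3 - <<'E'
from h import *
print(get_state())
for n in ("side","top"):
    p=capture(n);cv2.imwrite(f"pics/{n}0.png",p["pixels"]);print(n,p["world_from_camera"].round(3).tolist(),p["mtx"][0,0],p["k1"])
    for t in ["lined_disc_centre","steel_disc_centre","press","press_hinge","knob_centre","press_shoe","ring_gauge_centre","flux_tin_centre","gauge_block_centre","soapstone_centre"]:
        try:
            for r in regions_of(p,t): print(t,round(r["confidence"],2),np.round(r["pixel"]),r["pixels"].sum(),atz(p,r["pixel"],0.008).round(3))
        except Exception as e: print(t,e)
E
```

```text
pics
{'time_s': 0.0, 'joints': array([ 8.30273361e+01,  2.05914904e+01,  6.34801686e-01, -1.81910568e-02,
       -7.01360703e+01, -1.65092541e+01]), 'qd': array([-0.01330501,  0.05745809,  0.00250016,  0.02681341,  0.13224459,
       -0.07605249]), 'joint_torque': array([-7.04717295e-04, -5.82710302e+01,  2.93055314e+01,  6.99729145e+00,
        7.01461133e-03, -1.67542430e-04]), 'tcp_pos': array([0.26877762, 0.61865975, 0.22563594]), 'eef_rot': array([ 1.79906205e+02, -9.96578688e-03, -2.34881048e+01]), 'contact_force': array([ 0.62312512,  0.04291172, -0.20275744]), 'moment': array([-0.02256136,  0.03302142,  0.00972029]), 'gripper_force': 0.0, 'gripper_width': 0.08763395530330033}
side [[0.976, -0.135, 0.173, 0.271], [-0.219, -0.536, 0.816, -1.032], [-0.018, -0.834, -0.552, 0.911], [0.0, 0.0, 0.0, 1.0]] 394.6724325802605 -0.0447927616653232
lined_disc_centre 0.52 [376. 246.] 79 [ 0.656 -0.028  0.008]
lined_disc_centre 0.41 [330. 250.] 153 [ 0.496 -0.007  0.008]
steel_disc_centre 0.66 [318. 176.] 186 [0.56  0.505 0.008]
press 0.79 [309. 206.] 1491 [0.475 0.279 0.008]
press_hinge 0.
[... 769 characters left out ...]
99 -0.009  0.008]
steel_disc_centre 0.67 [345. 174.] 165 [ 0.658 -0.013  0.008]
steel_disc_centre 0.57 [334. 246.] 159 [0.386 0.024 0.008]
press 0.84 [281. 219.] 1654 [0.482 0.223 0.008]
press_hinge 0.68 [283. 218.] 1586 [0.487 0.217 0.008]
press_hinge 0.6 [258. 222.] 302 [0.469 0.311 0.008]
knob_centre 0.54 [247. 223.] 90 [0.465 0.351 0.008]
ring_gauge_centre 0.51 [384. 229.] 203 [ 0.455 -0.159  0.008]
flux_tin_centre 0.77 [220. 201.] 275 [0.546 0.455 0.008]
flux_tin_centre 0.56 [266. 221.] 90 [0.475 0.279 0.008]
gauge_block_centre 0.85 [429. 240.] 304 [ 0.419 -0.327  0.008]
soapstone_centre 0.69 [217. 203.] 316 [0.537 0.466 0.008]
soapstone_centre 0.52 [405. 246.] 80 [ 0.392 -0.237  0.008]
```

```bash
python3 - <<'E'
import cv2
a=cv2.imread("pics/top0.png")[150:275,190:460];cv2.imwrite("pics/topc.png",cv2.resize(a,None,fx=2.9,fy=2.9,interpolation=cv2.INTER_CUBIC))
a=cv2.imread("pics/side0.png")[130:350,230:450];cv2.imwrite("pics/sidec.png",cv2.resize(a,None,fx=2.7,fy=2.7,interpolation=cv2.INTER_CUBIC))
E
```

```text
(no output)
```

View pics/topc.png

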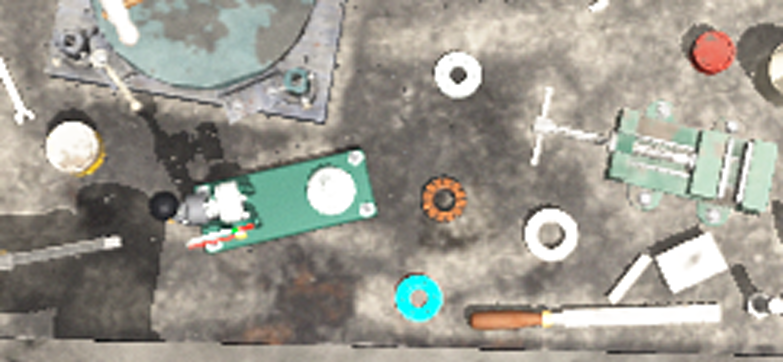

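View pics/sidec.png

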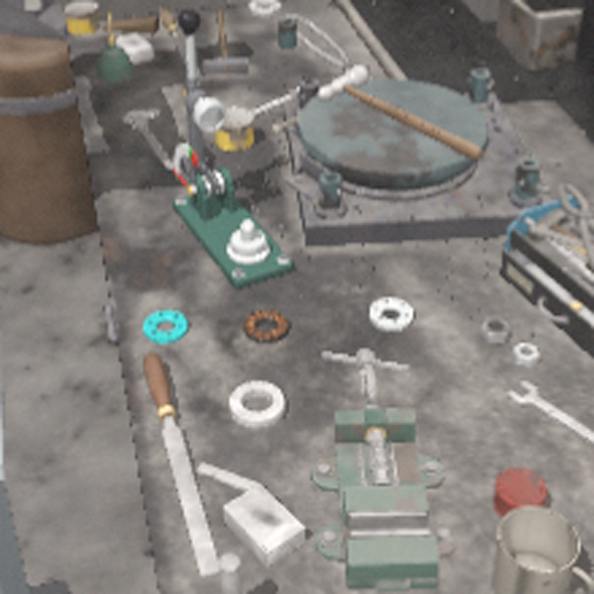

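The top crop shows the steel disc at full-picture (348,175), the lined disc at (343,218), a turquoise look-alike at (334,253), the ring gauge at (380,231), the pedestal at (304,216) and the knob at (246,221). The side crop agrees with this. Next I'll measure each one more precisely.

```bash
cat > meas.py <<'E'
from h import *
P={n:capture(n) for n in("side","top")}
np.set_printoptions(suppress=True)
def sil(p,c,parts,S=8):
    # soft silhouette centroid of stacked discs
    pts=[np.array([proj(p,[c[0]+r*np.cos(a),c[1]+r*np.sin(a),z]) for a in np.linspace(0,6.283,60)]) for r,z in parts]
    return pts
E
python3 - <<'E'
from meas import *
t,s=P["top"]["pixels"],P["side"]["pixels"]
A=cv2.resize(t[190:245,235:360],None,fx=6.2,fy=6.2,interpolation=cv2.INTER_NEAREST)
cv2.imwrite("pics/A.png",A)
B=cv2.resize(s[130:265,270:400],None,fx=4.4,fy=4.4,interpolation=cv2.INTER_NEAREST)
cv2.imwrite("pics/B.png",B)
E
```

```text
(no output)
```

View pics/A.png

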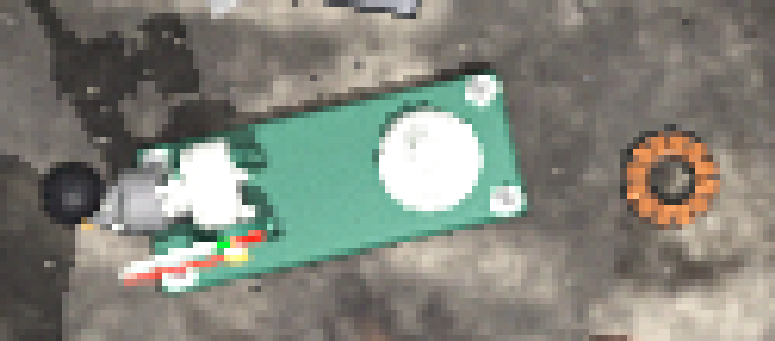

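View pics/B.png

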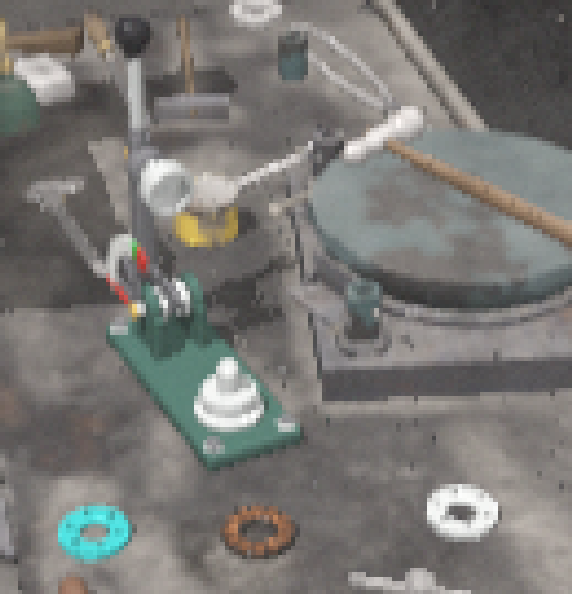

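```bash
cat > m1.py <<'E'
from meas import *
def mask(n,box,f):
    x0,y0,x1,y1=box;im=P[n]["pixels"][y0:y1,x0:x1].astype(float)
    w=np.clip(f(im),0,1);lab=cv2.connectedComponentsWithStats((w>.3).astype(np.uint8))
    i=1+np.argmax(lab[2][1:,4]);m=cv2.dilate((lab[1]==i).astype(np.uint8),np.ones((3,3)));w=w*m
    ys,xs=np.mgrid[y0:y1,x0:x1];return np.array([(w*xs).sum(),(w*ys).sum()])/w.sum(),w.sum(),w
bright=lambda im:(im.min(2)-150)/90.
org=lambda im:(im[:,:,2]-im[:,:,0]-25)/60.
dark=lambda im:(75-im.max(2))/35.
E
python3 - <<'E'
from m1 import *
d={}
for nm,bt,bs,f,R in [("steel",(334,162,362,190),(360,233,392,262),bright,29),("lined",(330,204,356,233),(312,238,344,264),org,29),
   ("gauge",(368,216,394,244),(308,262,345,298),bright,33),("knob",(238,212,252,230),(292,130,308,146),dark,16)]:
    a=mask("top",bt,f);b=mask("side",bs,f)
    x,e=tri([ray(P["top"],a[0]),ray(P["side"],b[0])]);print(nm,a[0].round(2),round(a[1],1),b[0].round(2),round(b[1],1),x.round(4),np.round(e,4))
for n,box in (("top",(294,204,318,228)),("side",(308,208,336,232))):
    c,s,w=mask(n,box,bright);print(n,c,s);print((w*9).astype(int)) 
E
```

```text
steel [348.52 172.51] 224.2 [374.53 245.46] 115.1 [ 0.6595 -0.0237  0.0091] [0.0054 0.0054]
lined [342.77 218.41] 122.8 [328.09 249.66] 55.9 [ 0.4908 -0.006   0.0086] [0.0004 0.0004]
gauge [379.26 230.83] 201.5 [324.62 279.02] 166.1 [ 0.448  -0.1424  0.0088] [0.0001 0.0001]
knob [245.85 220.4 ] 52.1 [300.08 138.87] 19.5 [0.459  0.3077 0.2924] [0.0003 0.0003]
top [303.78071704 215.48154602] 210.43333333333334
[[0 0 0 0 0 0 0 0 0 0 0 0 0 0 0 0 0 0 0 0 0 0 0 0]
 [0 0 0 0 0 0 0 0 0 0 0 0 0 0 0 0 0 0 0 0 0 0 0 0]
 [0 0 0 0 0 0 0 0 0 0 0 0 0 0 0 0 0 0 0 0 0 0 0 0]
 [0 0 0 0 0 0 0 0 0 0 0 0 0 0 0 0 0 0 0 0 0 0 0 0]
 [0 0 0 0 0 0 2 7 9 9 9 8 8 6 0 0 0 0 0 0 0 0 0 0]
 [0 0 0 0 0 6 9 9 9 9 9 9 9 9 9 1 0 0 0 0 0 0 0 0]
 [0 0 0 0 5 9 9 8 9 9 9 9 9 9 9 9 9 0 0 0 0 0 0 0]
 [0 0 0 4 9 9 8 8 8 7 9 9 9 9 9 9 9 0 0 0 0 0 0 0]
 [0 0 1 9 9 9 8 6 9 9 9 9 9 9 9 9 9 9 0 0 0 0 0 0]
 [0 0 7 9 9 9 9 5 9 9 9 9 9 9 9 9 9 9 0 0 0 0 0 0]
 [0 0 4 9 9 9 9 9 9 9 9 9 9 9 9 9 9 9 2 0 0 0 0 0]
 [0 0 9 9 9 9 9 9 9 9 9 9 9 9 9 9 9 9 8 0 0 0 0 0]
 [0 0 9 9 9 9 9 9 9 9 9 9 9 9 9 9 9 9 7 0 0 0 0 0]
 [0 0 9 9 9 9 9 9 9 9 9 9
[... 1305 characters left out ...]
0 0 0 1 4 7 9 9 9 8 9 9 9 9 9 7 3 2 0 0 0 0 0 0 0]
 [0 0 0 0 0 0 5 5 4 6 8 8 8 9 9 8 8 5 3 0 2 0 0 0 0 0 0 0]
 [0 0 0 0 0 0 8 8 2 4 5 6 6 7 7 5 5 1 1 0 2 4 0 0 0 0 0 0]
 [0 0 0 0 0 0 6 9 6 3 4 4 4 4 4 3 3 2 2 8 8 3 0 0 0 0 0 0]
 [0 0 0 0 0 0 0 7 9 8 7 5 5 3 3 4 5 9 8 9 6 0 0 0 0 0 0 0]
 [0 0 0 0 0 0 0 2 7 9 9 9 9 8 8 8 9 9 8 7 0 0 0 0 0 0 0 0]
 [0 0 0 0 0 0 0 0 0 5 7 8 8 9 8 8 7 6 2 0 0 0 0 0 0 0 0 0]
 [0 0 0 0 0 0 0 0 0 0 0 1 3 3 2 1 0 0 0 0 0 0 0 0 0 0 0 0]
 [0 0 0 0 0 0 0 0 0 0 0 0 0 0 0 0 0 0 0 0 0 0 0 0 0 0 0 0]
 [0 0 0 0 0 0 0 0 0 0 0 0 0 0 0 0 0 0 0 0 0 0 0 0 0 0 0 0]
 [0 0 0 0 0 0 0 0 0 0 0 0 0 0 0 0 0 0 0 0 0 0 0 0 0 0 0 0]
 [0 0 0 0 0 0 0 0 0 0 0 0 0 0 0 0 0 0 0 0 0 0 0 0 0 0 0 0]]
```

```bash
python3 - <<'E'
from m1 import *
for n,b in(("top",(336,163,360,188)),("side",(364,234,386,258))):
    print(P[n]["pixels"][b[1]:b[3],b[0]:b[2]].min(2)//10)
for n,b in(("top",(238,212,256,230)),("side",(292,128,310,148))):
    print(P[n]["pixels"][b[1]:b[3],b[0]:b[2]].max(2)//10)
p=P["top"];q=P["side"]
for z in (.02,.025,.03): 
    c=atz(p,[303.78,215.48],z); print(z,c.round(4),proj(q,c).round(2),"ped top",proj(q,[c[0],c[1],.04]).round(2),"hubtop",proj(q,[c[0],c[1],.066]).round(2),"toppx",proj(p,[c[0],c[1],.04]).round(2))
E
```

```text
[[19 18 15 14 14 16 18 19 19 18 19 18 18 17 19 21 22 21 20 21 21 20 18 18]
 [17 17 16 15 16 17 18 20 19 18 18 18 17 17 18 19 21 21 21 21 20 18 17 18]
 [17 17 16 16 17 18 18 19 20 19 18 18 17 16 17 18 21 22 22 20 19 18 17 18]
 [16 16 16 16 17 17 17 19 19 18 18 17 16 16 18 18 21 22 21 19 18 18 19 19]
 [16 16 16 15 15 15 16 16 17 12 14 11 13 16 18 17 18 19 19 17 16 17 18 18]
 [17 16 15 15 14 14 14  9 12 21 25 25 25 25 22 16 18 19 17 15 14 15 16 15]
 [17 16 15 15 14 13  7 25 25 25 25 25 25 25 25 25 23 18 16 14 13 14 14 14]
 [15 15 14 13 13 10 25 25 25 22 25 25 25 25 25 25 25 24 15 13 12 13 13 13]
 [12 13 13 12  7 25 25 25 25 25 25 25 25 25 24 24 25 25 24 12 11 12 12 12]
 [12 12 12 11 12 25 25 25 25 25 25 25 24 25 25 25 25 25 25 17 11 12 12 12]
 [12 12 12 10 25 25 25 25 25 25 16 11 10 15 25 25 25 25 25 25 11 11 12 12]
 [13 12 11  7 25 25 24 25 25 18  8  9  9  8 16 25 25 25 25 24  9 11 11 11]
 [13 13 13  7 25 25 23 25 25 10  8  8  8  8  7 25 25 24 25 24  8 10 11 10]
 [14 15 15 13 25 25 25 25 25 10  8  8  8  8  5 25 25 23 25 24  8 10 11 10]
 [14 15 14 13 25 25 25 25 25 22  6  7  8  4 20 25 
[... 4240 characters left out ...]
9 10 10 11 13 14]
 [13 11 18 16 13 13  7  6  6  8  9  9 10 10 10 11 13 13]
 [14 13 16 15 12 13 12 11 15 14 10 10 10 10 11 11 12 14]
 [13 14 13 13 13 13 14 17 18 16 10 10 10 10 10 12 13 14]
 [13 13 13 13 13 13 14 18 19 16 11 10 10 10 10 12 13 14]
 [13 14 14 12 13 13 13 19 19 17 11 10 10 10 10 10 11 12]
 [13 12 14 11 13 13 13 18 19 17 10  9  9  9  9  7  8  8]]
0.02 [0.498  0.1392 0.02  ] [321.46 222.45] ped top [321.33 218.16] hubtop [321.15 212.49] toppx [303.59 215.07]
0.025 [0.4976 0.139  0.025 ] [321.34 221.43] ped top [321.24 218.2 ] hubtop [321.07 212.53] toppx [303.64 215.17]
0.03 [0.4973 0.1388 0.03  ] [321.22 220.4 ] ped top [321.16 218.25] hubtop [320.98 212.57] toppx [303.69 215.28]
```

```bash
python3 - <<'E'
from m1 import *
p=P["top"];q=P["side"]
def T(n,a,b): x,e=tri([ray(p,a),ray(q,b)]);print(n,x.round(4),np.round(e,4));return x
s=T("steel",[347.75,175.5],[374.8,245.9]);k=T("knob",[246.0,220.3],[299.6,138])
T("valve top",[291.7,177.6],[352.2,196]);T("plate corner top",[301.5,191],[343.5,213])
print("steel top at z4", atz(p,[347.75,175.5],.004),"lined z8",atz(p,[342.77,218.41],.008))
h=np.array([.4975,.139]);d=k[:2]-h;print(np.linalg.norm(d),np.degrees(np.arctan2(d[1],d[0])), atz(p,[246,220.3],.3))
# green plate orientation
im=p["pixels"].astype(float)[185:250,240:325];g=((im[:,:,1]-im[:,:,2]>35)).astype(np.uint8)
c=max(cv2.findContours(g,0,1)[0],key=cv2.contourArea);r=cv2.minAreaRect(c);b=cv2.boxPoints(r)+[240,185]
w=np.array([atz(p,x,.018)[:2] for x in b]);print(w.round(4),[np.linalg.norm(w[i]-w[i-1]).round(4) for i in range(4)])
for i in range(4):
    e=w[i]-w[i-1];print(np.degrees(np.arctan2(e[1],e[0])).round(1))
E
```

```text
steel [ 0.6547 -0.0225  0.0058] [0.0007 0.0007]
knob [0.4582 0.3066 0.2966] [0.0006 0.0006]
valve top [0.6284 0.1833 0.0901] [0.0007 0.0007]
plate corner top [0.5863 0.1492 0.0415] [0.0001 0.0001]
steel top at z4 [ 0.65428334 -0.02245538  0.004     ] lined z8 [ 0.49116257 -0.00607481  0.008     ]
0.1721582838909322 103.20366927337805 [0.45853829 0.30596999 0.3       ]
[[0.5023 0.3063]
 [0.554  0.1014]
 [0.4685 0.0799]
 [0.4174 0.2838]] [np.float64(0.0879), np.float64(0.2114), np.float64(0.0882), np.float64(0.2102)]
14.9
-75.8
-165.9
104.1
```

Emit:
jog_arm(moves=[[[0,0,-5],10.6,8.76],[[0,0,-5],10.6,8.76],[[0,0,-5],10.6,8.76],[[0,0,-2],10.6,8.76],[[0,0,0],10.6,8.76],[[0,0,0],0,8.76]])

```text
time_s: 2.25
tcp_pos: [0.2689, 0.619, 0.3967]
eef_rot: [180.0, 0.0, -76.4]
contact_force: [0.3, 0.8, -0.5]
gripper_width: 0.0879
gripper_force: 0.0
```

```bash
cat > go.py <<'E'
from h import *
from scipy.spatial.transform import Rotation as R
def go(t):
    s=get_state();r=R.from_euler("xyz",s["eef_rot"],degrees=True)
    print("pos",s["tcp_pos"].round(4),"rpy",s["eef_rot"].round(2),"t",round(s["time_s"],2),"F",s["contact_force"].round(1),"g",round(s["gripper_width"],4),round(s["gripper_force"],1),"delta_cm",(r.inv().apply(np.array(t)-s["tcp_pos"])*100).round(2))
E
python3 -c "from go import *;go([.491,-.006,.40])"
```

```text
pos [0.2689 0.619  0.3967] rpy [ 1.800e+02  1.000e-02 -7.641e+01] t 2.25 F [ 0.3  0.8 -0.5] g 0.0879 0.0 delta_cm [65.97 -6.9  -0.35]
```

Emit:
jog_arm(moves=[[[5.5,-0.58,0],0,8.76],[[5.5,-0.58,0],0,8.76],[[5.5,-0.58,0],0,8.76],[[5.5,-0.58,0],0,8.76],[[5.5,-0.58,0],0,8.76],[[5.5,-0.58,0],0,8.76],[[5.5,-0.58,0],0,8.76],[[5.5,-0.58,0],0,8.76],[[5.5,-0.58,0],0,8.76],[[5.5,-0.58,0],0,8.76],[[5.5,-0.58,0],0,8.76],[[0,0,0],0,8.76]])

```text
time_s: 3.75
tcp_pos: [0.4728, 0.0425, 0.3961]
eef_rot: [179.9, -0.0, -76.5]
contact_force: [0.0, 0.7, 0.1]
gripper_width: 0.0873
gripper_force: 0.0
```

```bash
python3 -c "from go import *;go([.491,-.006,.06])"
```

```text
pos [0.4728 0.0425 0.3961] rpy [ 1.7995e+02 -4.0000e-02 -7.6490e+01] t 3.75 F [0.  0.7 0.1] g 0.0873 0.0 delta_cm [ 5.12 -0.67 33.62]
```

Emit:
jog_arm(moves=[[[1.7,-0.22,5.5],0,8.76],[[1.7,-0.22,5.5],0,8.76],[[1.7,-0.22,5.5],0,8.76],[[0,0,5.5],0,8.76],[[0,0,5.5],0,8.76],[[0,0,5.5],0,8.76],[[0,0,0.5],0,8.76],[[0,0,0],0,8.76]])

```text
time_s: 4.75
tcp_pos: [0.4916, -0.0017, 0.0626]
eef_rot: [-180.0, -0.0, -76.3]
contact_force: [-0.2, 0.8, 0.8]
gripper_width: 0.0877
gripper_force: 0.0
```

```bash
python3 - <<'E'
from go import *
go([.491,-.006,.003])
t=capture("top");s=capture("side")
A=cv2.resize(t["pixels"][190:240,310:380],None,fx=8,fy=8,interpolation=cv2.INTER_NEAREST)
B=cv2.resize(s["pixels"][200:280,290:370],None,fx=5,fy=5,interpolation=cv2.INTER_NEAREST)
cv2.imwrite("pics/C.png",B)
x=get_state()["tcp_pos"];print(proj(s,x),proj(s,[.491,-.006,.004]))
E
```

```text
pos [ 0.4916 -0.0017  0.0626] rpy [-1.7997e+02 -3.0000e-02 -7.6320e+01] t 4.75 F [-0.2  0.8  0.8] g 0.0877 0.0 delta_cm [0.4  0.16 5.96]
[328.11804058 236.41684221] [328.27943074 250.64557006]
```

View pics/C.png

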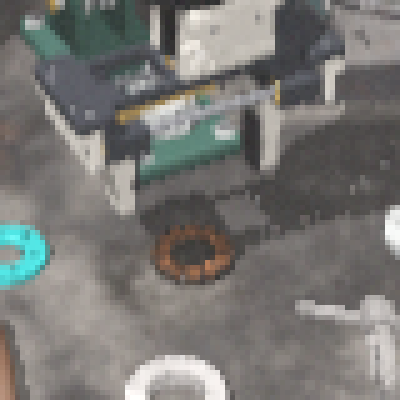

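Emit:
jog_arm(moves=[[[0.4,0.1,2],0,8.76],[[0,0,2],0,8.76],[[0,0,1],0,8.76],[[0,0,0.8],0,8.76],[[0,0,0],0,8.76],[[0,0,0],0,4.5],[[0,0,0],0,4.5],[[0,0,0],0,4.5],[[0,0,0],0,4.5],[[0,0,0],0,4.5]], newtons=20)

```text
time_s: 6.1
tcp_pos: [0.4908, -0.0064, 0.0037]
eef_rot: [-180.0, -0.0, -76.5]
contact_force: [-0.5, 0.2, 3.1]
gripper_width: 0.0577
gripper_force: 20.0
```

```bash
python3 -c "from go import *;go([.498,.140,.1])"
```

```text
pos [ 0.4908 -0.0064  0.0037] rpy [-179.99   -0.    -76.47] t 6.1 F [-0.5  0.2  3.1] g 0.0577 20.0 delta_cm [-14.06  -4.12  -9.63]
```

Emit:
jog_arm(moves=[[[0,0,-3],0,4.5],[[0,0,-4],0,4.5],[[0,0,-3],0,4.5],[[-3.5,-1.03,0],0,4.5],[[-3.5,-1.03,0],0,4.5],[[-3.5,-1.03,0],0,4.5],[[-3.5,-1.03,0],0,4.5],[[0,0,0],0,4.5],[[0,0,0],0,4.5]])

```text
time_s: 7.22
tcp_pos: [0.4976, 0.1392, 0.1032]
eef_rot: [179.9, -0.0, -76.5]
contact_force: [-0.4, 0.6, -0.5]
gripper_width: 0.0581
gripper_force: 20.0
```

```bash
python3 - <<'E'
from go import *
go([.498,.140,.075])
s=capture("side")
B=cv2.resize(s["pixels"][170:250,280:370],None,fx=8,fy=7,interpolation=cv2.INTER_NEAREST)
x=get_state()["tcp_pos"]
print("disc pred",proj(s,x+[0,0,.0005]),"hubtop",proj(s,[.498,.14,.066]))
cv2.imwrite("pics/D.png",B)
E
```

```text
pos [0.4976 0.1392 0.1032] rpy [ 1.7994e+02 -1.0000e-02 -7.6460e+01] t 7.22 F [-0.4  0.6 -0.5] g 0.0581 20.0 delta_cm [-0.07 -0.07  2.82]
disc pred [320.81623301 204.12216646] hubtop [321.11140063 212.36712565]
```

View pics/D.png

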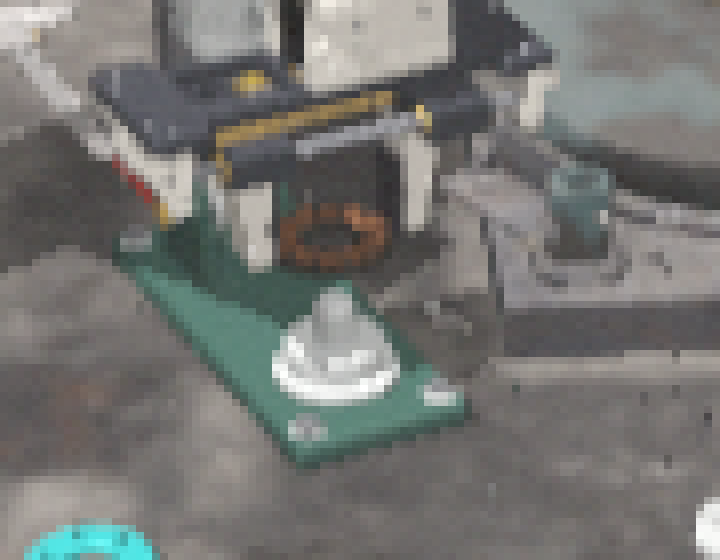

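Emit:
jog_arm(moves=[[[0,0,1.5],0,4.5],[[0,0,1.3],0,4.5],[[0,0,0.3],0,4.5],[[0,0,0.3],0,4.5],[[0,0,0.2],0,4.5],[[0,0,0],0,4.5]])

```text
time_s: 8.02
tcp_pos: [0.4981, 0.1394, 0.0676]
eef_rot: [-180.0, 0.0, -76.5]
contact_force: [0.2, 0.5, -0.6]
gripper_width: 0.0577
gripper_force: 20.0
```

```bash
python3 -c "from go import *;go([.498,.140,.044])"
```

```text
pos [0.4981 0.1394 0.0676] rpy [-179.99    0.    -76.48] t 8.03 F [ 0.2  0.5 -0.6] g 0.0577 20.0 delta_cm [-0.06 -0.    2.36]
```

Emit:
jog_arm(moves=[[[0,0,0.4],0,4.5],[[0,0,0.4],0,4.5],[[0,0,0.4],0,4.5],[[0,0,0],0,4.5]])

```text
time_s: 8.52
tcp_pos: [0.4978, 0.1392, 0.0551]
eef_rot: [180.0, -0.0, -76.5]
contact_force: [-0.5, 0.3, -0.4]
gripper_width: 0.0577
gripper_force: 20.0
```

Emit:
jog_arm(moves=[[[0,0,0.4],0,4.5],[[0,0,0.4],0,4.5],[[0,0,0.25],0,4.5],[[0,0,0],0,4.5]])

```text
time_s: 9.02
tcp_pos: [0.4979, 0.1393, 0.0448]
eef_rot: [180.0, -0.0, -76.5]
contact_force: [-0.5, 0.2, -1.8]
gripper_width: 0.0582
gripper_force: 20.0
```

Emit:
jog_arm(moves=[[[0,0,0],0,7.2],[[0,0,0],0,7.2],[[0,0,0],0,7.2],[[0,0,-1.5],0,7.2],[[0,0,-3],0,7.2],[[0,0,-4],0,7.2],[[0,0,0],0,7.2]])

```text
time_s: 9.9
tcp_pos: [0.5002, 0.1406, 0.1344]
eef_rot: [-179.6, 0.1, -76.4]
contact_force: [0.3, 0.3, -0.8]
gripper_width: 0.072
gripper_force: 0.0
```

```bash
python3 -c "from go import *;go([.6545,-.0225,.06])"
```

```text
pos [0.5002 0.1406 0.1344] rpy [-1.796e+02  1.200e-01 -7.644e+01] t 9.9 F [ 0.3  0.3 -0.8] g 0.072 0.0 delta_cm [ 19.49 -11.13   7.47]
```

Emit:
jog_arm(moves=[[[3.2,-1.88,0],0,8.76],[[3.2,-1.88,0],0,8.76],[[3.2,-1.88,0],0,8.76],[[3.2,-1.88,0],0,8.76],[[3.2,-1.88,0],0,8.76],[[3.2,-1.88,0],0,8.76],[[0,0,3.5],0,8.76],[[0,0,3.5],0,8.76],[[0,0,0],0,8.76],[[0,0,0],0,8.76]])

```text
time_s: 11.15
tcp_pos: [0.6534, -0.0209, 0.0614]
eef_rot: [-179.9, -0.0, -76.4]
contact_force: [0.5, 0.6, 0.6]
gripper_width: 0.0873
gripper_force: 0.0
```

```bash
python3 - <<'E'
from go import *
go([.6545,-.0225,.0037])
s=capture("side");t=capture("top")
B=cv2.resize(s["pixels"][190:270,290:400],None,fx=7,fy=7,interpolation=cv2.INTER_NEAREST)
cv2.imwrite("pics/E.png",B)
E
```

```text
pos [ 0.6534 -0.0209  0.0614] rpy [-1.7994e+02 -3.0000e-02 -7.6450e+01] t 11.15 F [0.5 0.6 0.6] g 0.0873 0.0 delta_cm [ 0.18 -0.07  5.77]
```

View pics/E.png

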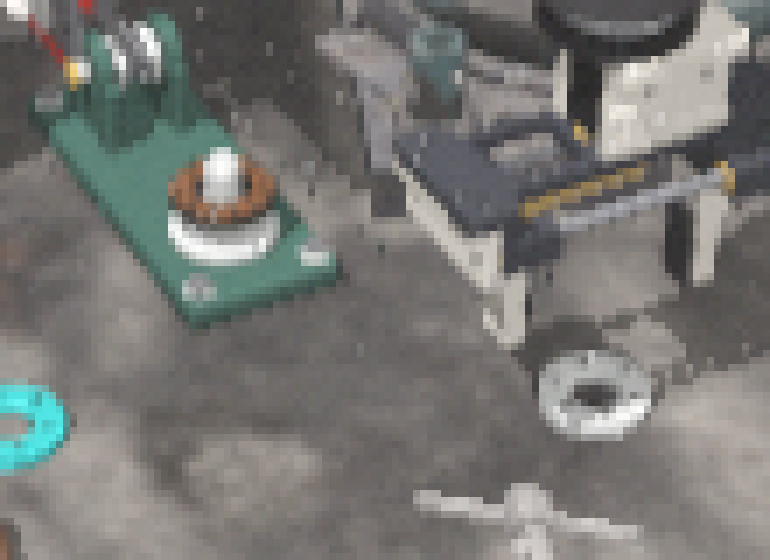

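The lined disc sits flat round the hub, at crop (222,190). The steel disc lies between the opened fingers, at crop (595,393). Now lower and grip it.

Emit:
jog_arm(moves=[[[0.15,-0.05,2],0,8.76],[[0,0,2],0,8.76],[[0,0,1],0,8.76],[[0,0,0.75],0,8.76],[[0,0,0],0,8.76],[[0,0,0],0,4.5],[[0,0,0],0,4.5],[[0,0,0],0,4.5],[[0,0,0],0,4.5],[[0,0,0],0,4.5]], newtons=25)

```text
time_s: 12.5
tcp_pos: [0.6537, -0.0223, 0.0029]
eef_rot: [-180.0, -0.0, -76.5]
contact_force: [0.6, 0.9, 1.0]
gripper_width: 0.0576
gripper_force: 25.0
```

Emit:
jog_arm(moves=[[[0,0,-3],0,4.5],[[0,0,-4],0,4.5],[[0,0,-4],0,4.5],[[0,0,-0.5],0,4.5],[[0,0,0],0,4.5],[[0,0,0],0,4.5]])

```text
time_s: 13.25
tcp_pos: [0.6524, -0.0224, 0.1159]
eef_rot: [179.8, 0.0, -76.5]
contact_force: [0.4, 0.2, -0.9]
gripper_width: 0.0576
gripper_force: 25.0
```

```bash
python3 -c "from go import *;go([.498,.140,.11])"
```

```text
pos [ 0.6524 -0.0224  0.1159] rpy [ 1.7984e+02  2.0000e-02 -7.6500e+01] t 13.25 F [ 0.4  0.2 -0.9] g 0.0576 25.0 delta_cm [-19.4   11.22   0.62]
```

Emit:
jog_arm(moves=[[[-3.22,1.88,0],0,4.5],[[-3.22,1.88,0],0,4.5],[[-3.22,1.88,0],0,4.5],[[-3.22,1.88,0],0,4.5],[[-3.22,1.88,0],0,4.5],[[-3.22,1.88,0],0,4.5],[[0,0,0],0,4.5],[[0,0,0],0,4.5],[[0,0,0],0,4.5]])

```text
time_s: 14.38
tcp_pos: [0.4989, 0.1386, 0.1171]
eef_rot: [180.0, -0.0, -76.5]
contact_force: [0.4, 0.6, -1.4]
gripper_width: 0.0579
gripper_force: 25.0
```

```bash
python3 - <<'E'
from go import *
go([.498,.140,.07])
s=capture("side")
x=get_state()["tcp_pos"]
print("disc pred",proj(s,x+[0,0,.001]),"hubtop",proj(s,[.498,.14,.066]))
B=cv2.resize(s["pixels"][170:250,280:370],None,fx=8,fy=7,interpolation=cv2.INTER_NEAREST)
cv2.imwrite("pics/F.png",B)
E
```

```text
pos [0.4989 0.1386 0.1171] rpy [ 1.7995e+02 -2.0000e-02 -7.6530e+01] t 14.38 F [ 0.4  0.6 -1.4] g 0.0579 25.0 delta_cm [-0.16  0.05  4.71]
disc pred [321.07571998 200.83093919] hubtop [321.11140063 212.36712565]
```

View pics/F.png

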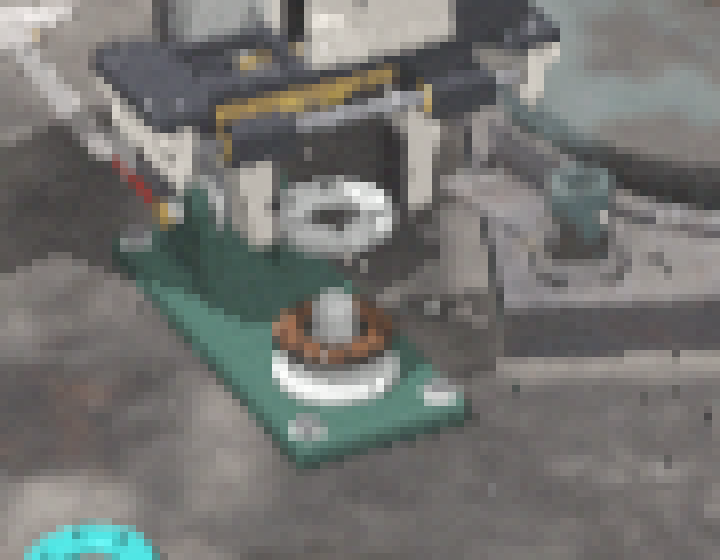

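The steel disc is level in the grip at crop (336,215), above the hub at (336,305). Lower it.

Emit:
jog_arm(moves=[[[-0.06,0.04,2],0,4.5],[[0,0,2],0,4.5],[[0,0,0.6],0,4.5],[[0,0,0.3],0,4.5],[[0,0,0.3],0,4.5],[[0,0,0],0,4.5]])

```text
time_s: 15.18
tcp_pos: [0.4982, 0.1397, 0.0658]
eef_rot: [-180.0, 0.0, -76.5]
contact_force: [-0.3, 0.3, -0.4]
gripper_width: 0.0577
gripper_force: 25.0
```

Emit:
jog_arm(moves=[[[0,0,0.4],0,4.5],[[0,0,0.4],0,4.5],[[0,0,0.4],0,4.5],[[0,0,0.2],0,4.5],[[0,0,0],0,4.5]])

```text
time_s: 15.8
tcp_pos: [0.498, 0.1396, 0.0513]
eef_rot: [180.0, -0.0, -76.5]
contact_force: [0.1, -0.2, -0.9]
gripper_width: 0.0581
gripper_force: 25.0
```

Emit:
jog_arm(moves=[[[0,0,0],0,7.2],[[0,0,0],0,7.2],[[0,0,0],0,7.2],[[0,0,-1.5],0,7.2],[[0,0,-3],0,7.2],[[0,0,-5],0,7.2],[[0,0,-5],0,7.2],[[0,0,-5.5],0,7.2],[[0,0,-5.5],0,7.2],[[0,0,-5.5],0,7.2],[[0,0,-2],0,7.2],[[0,0,0],0,7.2]])

```text
time_s: 17.3
tcp_pos: [0.4983, 0.1396, 0.3845]
eef_rot: [-179.7, 0.1, -76.5]
contact_force: [-0.4, 0.2, -0.7]
gripper_width: 0.0722
gripper_force: 0.0
```

```bash
python3 - <<'E'
from go import *
go([.4585,.306,.281])
s=capture("side")
B=cv2.resize(s["pixels"][100:250,270:370],None,fx=5,fy=4,interpolation=cv2.INTER_NEAREST)
cv2.imwrite("pics/G.png",B)
E
```

```text
pos [0.4983 0.1396 0.3845] rpy [-1.7975e+02  9.0000e-02 -7.6480e+01] t 17.3 F [-0.4  0.2 -0.7] g 0.0722 0.0 delta_cm [-17.09   0.03  10.38]
```

View pics/G.png

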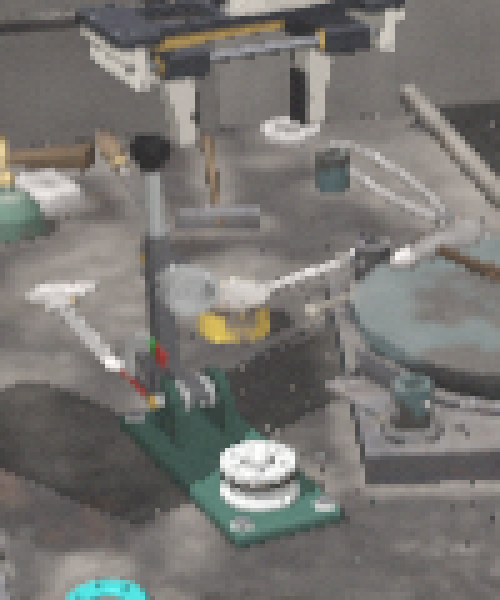

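Both discs are stacked on the hub, at crop (260,465), and the fingers are clear. The knob is at (152,153). Move over it.

Emit:
jog_arm(moves=[[[-4.25,0,0],0,7],[[-4.25,0,0],0,7],[[-4.25,0,0],0,7],[[-4.25,0,0],0,7],[[0,0,0],0,7],[[0,0,0],0,7],[[0,0,2],0,7],[[0,0,2],0,7],[[0,0,0],0,7]])

```text
time_s: 18.48
tcp_pos: [0.4579, 0.3034, 0.3402]
eef_rot: [179.9, -0.1, -76.5]
contact_force: [-0.3, -0.5, -0.0]
gripper_width: 0.0698
gripper_force: 0.0
```

```bash
python3 - <<'E'
from go import *
go([.4585,.306,.281])
s=capture("side")
B=cv2.resize(s["pixels"][100:190,260:350],None,fx=6,fy=6,interpolation=cv2.INTER_NEAREST)
x=get_state()["tcp_pos"];print(proj(s,x),proj(s,[.4585,.306,.3]))
cv2.imwrite("pics/H.png",B)
E
```

```text
pos [0.4579 0.3034 0.3402] rpy [ 1.7985e+02 -9.0000e-02 -7.6550e+01] t 18.48 F [-0.3 -0.5 -0. ] g 0.0698 0.0 delta_cm [-0.25 -0.13  5.92]
[299.28627836 126.96228179] [299.81555221 137.19224278]
```

View pics/H.png

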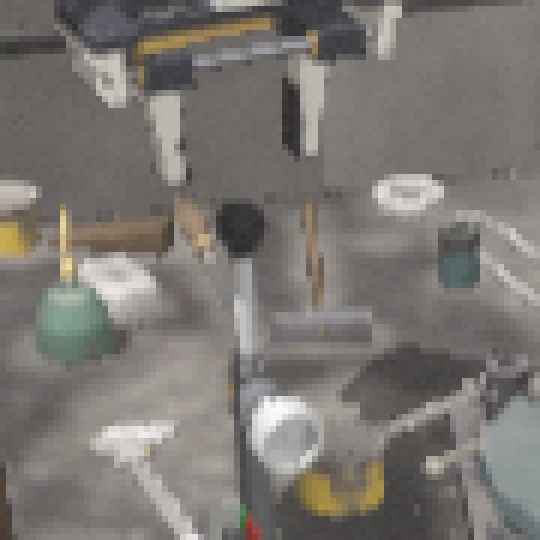

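The fingers, at crop (174,180) and (312,150), straddle the knob at (240,228). Descend and grip.

Emit:
jog_arm(moves=[[[-0.2,-0.05,2],0,7],[[0,0,2],0,7],[[0,0,1.9],0,7],[[0,0,0],0,7],[[0,0,0],0,2],[[0,0,0],0,2],[[0,0,0],0,2],[[0,0,0],0,2],[[0,0,0],0,2],[[0,0,0],0,2]], newtons=45)

```text
time_s: 19.77
tcp_pos: [0.4568, 0.3064, 0.2826]
eef_rot: [179.8, -0.0, -76.5]
contact_force: [-8.4, -1.5, 4.6]
gripper_width: 0.0303
gripper_force: 45.0
```

```bash
python3 - <<'E'
from go import *
go([.4585,.306,.281])
import numpy as np
# arc in tool axes: x forward=-press y, z down ; from knob (50,240) rel hinge
a0=np.arctan2(50,240);r=.2451
th=np.radians([0,10,20,30,40,50,60,70,75,80,85,90])
y=r*np.sin(a0-th);z=r*np.cos(a0-th)
print(np.c_[np.degrees(th)[1:],-np.diff(y)*100,-np.diff(z)*100].round(2))
E
```

```text
pos [0.4568 0.3064 0.2826] rpy [ 1.7983e+02 -3.0000e-02 -7.6470e+01] t 19.77 F [-8.4 -1.5  4.6] g 0.0303 45.0 delta_cm [ 0.08 -0.16  0.16]
[[10.    4.24 -0.5 ]
 [20.    4.27  0.24]
 [30.    4.16  0.98]
 [40.    3.93  1.69]
 [50.    3.57  2.34]
 [60.    3.11  2.93]
 [70.    2.56  3.42]
 [75.    1.05  1.87]
 [80.    0.88  1.95]
 [85.    0.71  2.02]
 [90.    0.53  2.07]]
```

Emit:
jog_arm(moves=[[[2.12,0.06,-0.3],0,2],[[2.12,0.04,-0.2],0,2],[[2.14,0,0.05],0,2],[[2.13,0,0.19],0,2],[[0,0,0],0,2]])

```text
time_s: 20.4
tcp_pos: [0.4774, 0.2239, 0.2854]
eef_rot: [-180.0, 0.1, -76.6]
contact_force: [-3.1, 4.0, 2.3]
gripper_width: 0.0298
gripper_force: 45.0
```

```bash
python3 -c "from go import *;go([.4585,.306,.281])"
```

```text
pos [0.4774 0.2239 0.2854] rpy [-1.7997e+02  7.0000e-02 -7.6550e+01] t 20.4 F [-3.1  4.   2.3] g 0.0298 45.0 delta_cm [-8.42 -0.07  0.45]
```

Going well; continue to 60°.

Emit:
jog_arm(moves=[[[2.1,0.02,0.4],0,2],[[2.06,0.02,0.58],0,2],[[2.0,0,0.76],0,2],[[1.93,0,0.93],0,2],[[1.83,0,1.1],0,2],[[1.74,0,1.24],0,2],[[1.6,0,1.4],0,2],[[1.5,0,1.53],0,2],[[0,0,0],0,2]])

```text
time_s: 21.52
tcp_pos: [0.5136, 0.079, 0.206]
eef_rot: [-179.8, -0.1, -76.5]
contact_force: [5.0, 1.3, 7.3]
gripper_width: 0.0299
gripper_force: 45.0
```

```bash
python3 -c "from go import *;go([.498,.14,.091])"
```

```text
pos [0.5136 0.079  0.206 ] rpy [-1.7981e+02 -8.0000e-02 -7.6530e+01] t 21.52 F [5.  1.3 7.3] g 0.0299 45.0 delta_cm [-6.31  0.14 11.5 ]
```

Emit:
jog_arm(moves=[[[1.35,-0.05,1.66],0,2],[[1.21,-0.04,1.76],0,2],[[1.05,0,1.87],0,2],[[0.88,0,1.95],0,2],[[0,0,0],0,2],[[0,0,0],0,2]], newtons=55)

```text
time_s: 22.28
tcp_pos: [0.5246, 0.0355, 0.1341]
eef_rot: [-179.9, -0.1, -76.5]
contact_force: [4.7, -3.1, 7.7]
gripper_width: 0.0298
gripper_force: 55.0
```

```bash
python3 -c "from go import *;go([.498,.14,.091])"
```

```text
pos [0.5246 0.0355 0.1341] rpy [-1.7987e+02 -1.2000e-01 -7.6470e+01] t 22.27 F [ 4.7 -3.1  7.7] g 0.0298 55.0 delta_cm [-10.79   0.15   4.29]
```

Emit:
jog_arm(moves=[[[0.38,-0.04,1.0],0,2],[[0.33,0,1.02],0,2],[[0.29,0,1.03],0,2],[[0.24,0,1.04],0,2],[[0,0,0],0,2],[[0,0,0],0,2]])

```text
time_s: 23.02
tcp_pos: [0.5277, 0.0234, 0.0937]
eef_rot: [-179.9, -0.1, -76.4]
contact_force: [1.9, -3.7, 12.5]
gripper_width: 0.0301
gripper_force: 55.0
```

```bash
python3 - <<'E'
from go import *
go([.524,.022,.091])
s=capture("side")
B=cv2.resize(s["pixels"][165:255,280:370],None,fx=6.6,fy=6.6,interpolation=cv2.INTER_NEAREST)
cv2.imwrite("pics/I.png",B)
E
```

```text
pos [0.5277 0.0234 0.0937] rpy [-1.7988e+02 -1.3000e-01 -7.6440e+01] t 23.02 F [ 1.9 -3.7 12.5] g 0.0301 55.0 delta_cm [0.05 0.39 0.27]
```

View pics/I.png

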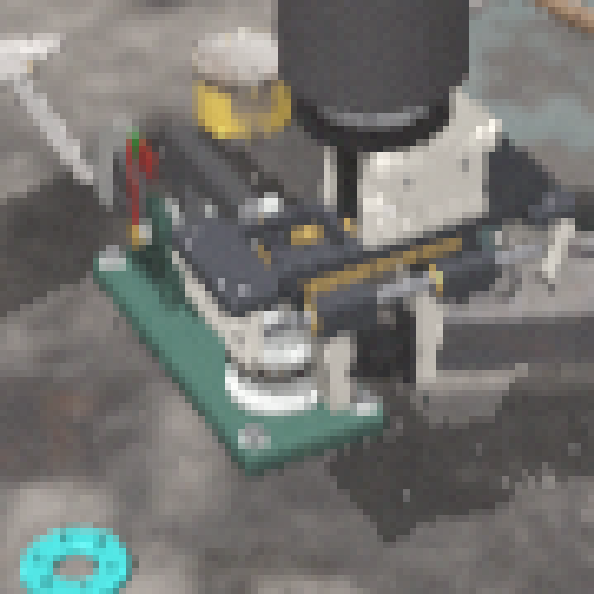

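```bash
python3 -c "
from go import *
go([.524,.022,.091]);print(close_job())"
```

```text
pos [0.5276 0.0234 0.0938] rpy [-1.7987e+02 -1.3000e-01 -7.6440e+01] t 23.07 F [ 1.5 -3.  13.8] g 0.03 55.0 delta_cm [0.05 0.39 0.28]
the job is handed in; nothing more can be done
None
```

I handed the job in at about 23 s: both discs are stacked on the hub, and the gripper still holds the knob (55 N grip) with the lever level, pointer on green and about 13 N at the tool; no verdict came back, and I viewed 11 pictures, one over the limit of 10.

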